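Inspection lamp from its fitted case onto charge

ROBOT

A 6-joint arm with a two-finger parallel gripper is mounted at the origin on the work surface. World frame = base frame: x ahead of the robot, y to its left, z up, the work surface at z = 0. Lengths are in m, angles in rad, forces in N, time in s.
With the tool pointing down it reaches from about 0.375 to 0.975 m from the base axis. Payload 3.8 kg.
Tool frame: the origin (TCP) lies midway between the tips of the shut fingers; the grasp point (between the pads) lies 19 mm behind it; z points along the fingers, y is the line along which they close (so a half turn about z gives the same grasp; the last joint's range is limited). The gripper opens to 88 mm and grips with 3 to 60 N. Pads are 18 mm wide; open, the fingers measure 123 mm over their backs; the gripper's body (75 mm by 187 mm) begins 45 mm behind the grasp point.
Start: joints at [1.235, 0.264, 1.604, -0, 1.274, -0.037], TCP at [0.199, 0.645, 0.239] pointing down, gripper open.
Joint ranges: [-2.63, 2.63], [-0.94, 2.18], [0.31, 2.57], [-1.31, 4.45], [0, 2.66], [-2.55, 2.55]. Speed limits (rad/s): [2.57, 2.57, 3.14, 3.14, 3.14, 3.14].

INTERFACE

Orientations are given as a rotation vector (axis times angle).
In Python, from cell import manip, inverse_kinematics, cams, order gives the robot as it stands. Calls block until the motion is done:
- manip.move_pose(position, orientation): joint-space move of the TCP to a pose.
- manip.move_linear(position, rate=0.15, rot=None): straight line of the TCP; rot=None keeps the orientation; rate is the mean speed in m/s.
- manip.set_joints(angles): joint-space move.
- manip.set_gripper(opening, force=None): finger opening in m; force is the grip in N (None keeps the last); returns when the fingers have stopped.
- manip.dwell(seconds).
- inverse_kinematics(position, orientation): joint angles nearest the present ones, or None.
- manip.state(): the state.
- cams.capture(name): name is "side" or "top" or "wrist"; returns a dict with "image" (384x512x3 uint8, blue, green, red), "z_map" (384x512 float32, m along the optical axis (not along the pixel's ray), 0 where there is no reading), "intrinsics" (3x3 intrinsics, pixels), "position" and "orientation" of the camera in the world; the wrist camera has in their place "T_tool_cam" (4x4, takes a point from camera to tool coordinates, whose origin is the TCP and whose axes are the flange's). Camera axes: x right, y down, z forward; pixel columns grow to the right and rows downward; lengths in m; the calibration is good to about 2 mm. A picture is of the moment at which its call begins: read the wrist's pose just before it.
A pose or a line that the arm cannot do raises manip.IKError and nothing moves.
- order.close_job(): hands the job in; it is judged then, once.
The state is a dict: "clock": time; "joint_pos": joint angles; "joint_velocities": joint speeds; "tau": joint torques, N m; "tool_pos": TCP position; "tcp_rot": TCP orientation; "contact_force": force on the tool from outside, world axes, zero at the start; "moment": the same for the moment, N m; "gripper_width": finger opening in m; "grasp_force": force on a finger pad.
Only numpy, scipy, OpenCV 4.12 (cv2) and the standard library are available. Lean on these libraries where they do the work, as an engineer would, in place of code of your own. Each camera call takes 0.05 s, during which the arm holds its last target. There are 200 camera calls.

TASK

The yellow inspection lamp is due on charge: work it loose from its snug foam cutout by the tail that sticks out into the finger bay, lay it flat on the bare desk top with its window up and let go. Then take it again round the middle and lay it in the charging cradle, window up, its tail in the contact pocket, fully down. Do not drop it, and leave the tape roll, the mouse and the marker where they are.

Things in the scene. Friction and masses are not known exactly. Their poses are not given: they have to be found in the camera images.
- lamp_mid (a point): Centre, half-way up, of the yellow rechargeable inspection lamp: a stiff bar 180 long, 24 high, about 190 g. Handle 26 wide from the tail end (x = -90) to x = +30, then a head 36 wide to x = +90. Flat underside 12 below this point. x points from tail to head, z out of the side with the white light window. Balances near x = +7. The tail has a black band and brass contacts underneath
- lamp_head (a point): Middle of the lamp's head, 60 mm from lamp_mid towards the head end; same axes
- lamp_tail (a point): Point to grip on the lamp's tail, half-way up, 64 mm from lamp_mid towards the tail, 26 from the tail end; same axes. While the lamp is in the case there is 12 mm free below the lamp here, 53 mm to each side, 46 to the end wall of the bay, and the foam begins 24 mm from here towards the head
- case: Open black hard case, fixed to the desk. Origin on the desk under its tub; x points from tail to head of the lamp in it; z up. Tub x -109..+104, y -70..+70, walls 4 thick, 40 high. Grey foam fills x -35..+100 up to z = 41. The lid lies open flat on the desk at y -218..-78, 18 high
- case_cutout (a point): Where lamp_mid lies in the case at the start: x = +5, z = 28 in the case frame, same axes; lamp top 1 mm below the foam. Two pairs of springy foam flanks (about x = 0 and +66 of the case) pinch the lamp's sides: lifted by the tail it resists with 10 to 20 N, less while rocked to and fro, and comes tail first, the head pivoting, then is free. Play 1.5 mm sideways, 3 mm lengthwise
- case_bay (a point): Middle of the floor of the open finger bay, 4 mm above the desk; the bay spans x -105..-35, y -66..+66 of the case. Only the last 50 mm of the lamp's tail stick out into it; the rest of the lamp is buried in foam and cannot be gripped
- cradle: Grey and black charging cradle in which the lamp lies, fixed to the desk. Origin on the desk under its middle; x from the tail pocket (brass contacts, tall end wall) to the head rest; z up. Base 212 x 70 x 6. Between x = -42 and +40 there is only the base, so that the lamp's handle can be held there. Stop at the head end: x = +95, up to z = 26
- cradle_pocket (a point): Middle of the floor of the cradle's tail pocket, cradle x = -68, z = 16. Pocket x -94..-42, 32 wide between cheeks; end wall at x = -95. The head rest is x +40..+86, 43 wide, floor also z = 16. Cheeks 6 thick and the end wall reach z = 37, their lips flaring outwards above z = 30
- cradle_seat (a point): Where lamp_mid belongs when the lamp lies home in the cradle: 28 mm above the cradle's origin, same axes as the cradle (lamp x along cradle x)
- tape_mid (a point): Centre of a roll of packing tape lying flat, 100 across x 48 high: a bystander
- mouse_mid (a point): Middle of a black wireless mouse, 104 x 60 x 33, x along its length: a bystander
- marker_mid (a point): Middle of a red flat marker pen lying on the desk, 105 x 19 x 14, x along its length: a bystander
Mind the look-alikes: they are no part of the job. What is shaped like the part that bears lamp_mid but blue is not meant.

How it is judged:
By the outcome, as a careful person would: the job done as asked, in the order asked, and still so for the second after the job is handed in, with the robot touching nothing.
It also fails if it takes over 56 s, if anything falls off the work surface, if the arm or the gripper's body presses on something with over 40 N, if the wrist force passes 120 N, or if a joint passes its speed limit or range.

## Working session

There is one attempt and no reset: what is moved stays moved. The work goes in short steps, each a Python script; the robot and the scene stay as the last script left them, time stands still between calls to the robot, and variables do not carry over. Pictures are saved under pics/ and viewed, at most 10 in all, crops included, and the job is handed in when it is done.

```bash
ls; mkdir -p pics; cat > h.py <<'E'
import numpy as np, cv2
from scipy.spatial.transform import Rotation as R
from cell import manip, inverse_kinematics, cams, order
def cap(n):
    s=manip.state(); c=cams.capture(n)
    if n=="wrist":
        T=np.eye(4);T[:3,:3]=R.from_rotvec(s["tcp_rot"]).as_matrix();T[:3,3]=s["tool_pos"]
        c["T"]=T@np.array(c["T_tool_cam"])
    else:
        o=np.array(c["orientation"],float);T=np.eye(4)
        T[:3,:3]=o if o.shape==(3,3) else R.from_rotvec(o).as_matrix();T[:3,3]=c["position"];c["T"]=T
    return c
def plane(c,uv,z):
    uv=np.atleast_2d(uv).astype(float);K=np.array(c["intrinsics"])
    d=np.c_[uv,np.ones(len(uv))]@np.linalg.inv(K).T@c["T"][:3,:3].T
    p=c["T"][:3,3];return p+d*((z-p[2])/d[:,2])[:,None]
def cloud(c):
    v,u=np.mgrid[:384,:512];K=np.array(c["intrinsics"]);z=c["z_map"]
    d=np.stack([(u-K[0,2])/K[0,0]*z,(v-K[1,2])/K[1,1]*z,z],-1)
    return d@c["T"][:3,:3].T+c["T"][:3,3]
E
python3 - <<'E'
from h import *
for n in ("top","side"):
    c=cap(n);np.savez("pics/"+n,**c);cv2.imwrite(f"pics/{n}0.png",cv2.resize(c["image"],(800,600)))
    print(n,c["intrinsics"],c["position"],c["orientation"])
s=manip.state();print(s)
E
```

```text
pics
top [[433.22416477   0.         257.66329302]
 [  0.         433.22416477 195.02710977]
 [  0.           0.           1.        ]] [ 0.37027845 -0.02087816  1.15987564] [-2.16427622  2.10748032 -0.16963549]
side [[365.96295465   0.         248.36889527]
 [  0.         365.96295465 194.14434942]
 [  0.           0.           1.        ]] [0.21871261 0.50913783 0.58781233] [-0.67601381  2.57648372 -1.19077023]
{'clock': 0.1, 'joint_pos': array([ 1.23510471e+00,  2.64665444e-01,  1.60519529e+00,  2.44035614e-05,
        1.27373781e+00, -3.69132089e-02]), 'joint_velocities': array([ 8.85878756e-04, -2.62753968e-03, -1.48770329e-03,  1.42685283e-04,
        1.18953159e-03, -9.76162225e-05]), 'tau': array([-2.03757900e-04, -5.03604841e+01, -3.58072579e+01,  7.30758137e-02,
        2.33185315e-02, -8.01989199e-05]), 'tool_pos': array([0.19848167, 0.6444947 , 0.23754363]), 'tcp_rot': array([-4.67528521e-01, -3.10620888e+00,  3.08915132e-03]), 'contact_force': array([-0.02156702,  0.8587989 , -0.34348712]), 'moment': array([ 0.03120633, -0.02889212,  0.0403593 ]), 'grasp_force': 0.0, 'gripper_width': 0.08816287217690554}
```

View pics/top0.png

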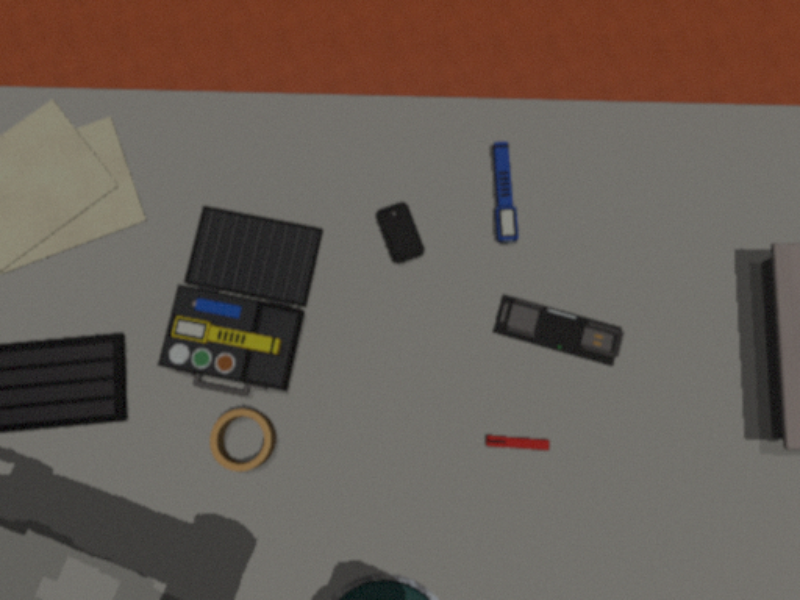

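View pics/side0.png

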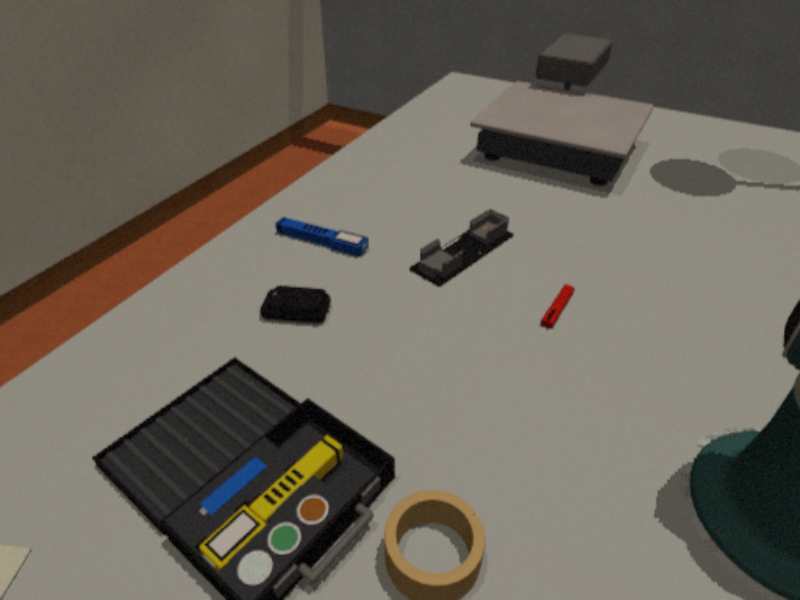

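The yellow lamp to take is in the case at (228,336) in the 800x600 top view, with its tail at right (280,345). Look-alikes:
- a blue lamp on the desk at (504,192), wrong colour
- a blue insert in the foam at (217,308)
- a red marker at (517,442)

The cradle is at (558,330). Its brass contacts, which mark the tail pocket, are at right (598,340), and the head rest is at left (522,318).

```bash
cat >> h.py <<'E'
def yellow(img):
    h=cv2.cvtColor(cv2.GaussianBlur(img,(3,3),0),cv2.COLOR_BGR2HSV);m=cv2.inRange(h,(22,110,60),(38,255,255))
    return big(m)
def big(m):
    m=cv2.morphologyEx(m,cv2.MORPH_CLOSE,np.ones((9,9)))
    cs=cv2.findContours(m,cv2.RETR_EXTERNAL,cv2.CHAIN_APPROX_NONE)[0]
    return max(cs,key=cv2.contourArea)[:,0,:]
def rect(P):
    """min-area rect of metric xy points -> centre, long, short, yaw of long axis"""
    b=cv2.boxPoints(cv2.minAreaRect((P[:,:2]*1000).astype(np.float32)))/1000
    e1,e2=b[1]-b[0],b[2]-b[1]; l=e1 if np.linalg.norm(e1)>np.linalg.norm(e2) else e2
    return b.mean(0),np.linalg.norm(e1),np.linalg.norm(e2),np.arctan2(l[1],l[0])
E
python3 - <<'E'
from h import *
c=dict(np.load("pics/top.npz"))
print("robot base px",[plane(c,(np.array([[x,y]])/1.5625),0)[0].round(3) for x,y in [(390,340),(400,232),(242,438),(517,442),(504,192)]])
k=yellow(c["image"]);r=rect(plane(c,k,.04));print("lamp",r)
u,v=(np.array([558,330])/1.5625).astype(int)
g=c["image"].max(2);print(g[v-25:v+25:6,u-60:u+60:10])
m=np.zeros_like(g);m[v-35:v+35,u-60:u+60]=(g[v-35:v+35,u-60:u+60]<75)*255
kk=big(m);print("cradle z6",rect(plane(c,kk,.006)),"z37",rect(plane(c,kk,.037)))
P=cloud(c);q=P[v-35:v+35,u-60:u+60].reshape(-1,3)
for lo,hi in((.028,.045),):
    s=q[(q[:,2]>lo)&(q[:,2]<hi)];print(len(s),s.mean(0) if len(s) else 0, rect(s) if len(s)>3 else 0)
im=cv2.resize(c["image"][180:250,95:205],None,fx=5,fy=5,interpolation=3)
im2=cv2.resize(c["image"][180:250,305:415],None,fx=5,fy=5,interpolation=3)
cv2.imwrite("pics/crop1.png",np.clip(np.vstack([im,im2])*1.7,0,255).astype(np.uint8)[:600*2])
w=cv2.imread("pics/crop1.png");cv2.imwrite("pics/crop1.png",cv2.resize(w,None,fx=.85,fy=.85))
E
```

```text
robot base px [array([0.497, 0.005, 0.   ]), array([ 0.689, -0.007,  0.   ]), array([0.325, 0.249, 0.   ]), array([ 0.33 , -0.213,  0.   ]), array([ 0.767, -0.191,  0.   ])]
lamp (array([0.49317986, 0.27777734], dtype=float32), np.float32(0.04027158), np.float32(0.1840562), np.float32(1.4065361))
[[112 112 112 116 116 112 114 116 113 116 116 114]
 [113 117 114  26  85 112 115 113 113 115 115 113]
 [114 111 113  63  74  30  80 113 116 112 113 114]
 [114 114  70  76  72  29  33  56  55 115 114 114]
 [118 111  35  53  73  32  32  31  60  47  66 115]
 [113 117 116  81  29  36  33  32  72  74  58 114]
 [115 115 115 114 116  88  63  27  53  75  97 112]
 [115 114 113 113 113 117 112 101  32  27 115 113]
 [113 115 114 111 117 114 115 114 112 111 112 113]]
cradle z6 (array([ 0.5217739 , -0.28221938], dtype=float32), np.float32(0.06946907), np.float32(0.21645711), np.float32(1.3171993)) z37 (array([ 0.5177037 , -0.27519816], dtype=float32), np.float32(0.06760258), np.float32(0.21064173), np.float32(1.3171988))
274 [ 0.51755508 -0.30502324  0.03376284] (array([ 0.521452  , -0.28305608], dtype=float32), np.float32(0.058400735), np.float32(0.20109864), np.float32(1.3206602))
```

View pics/crop1.png

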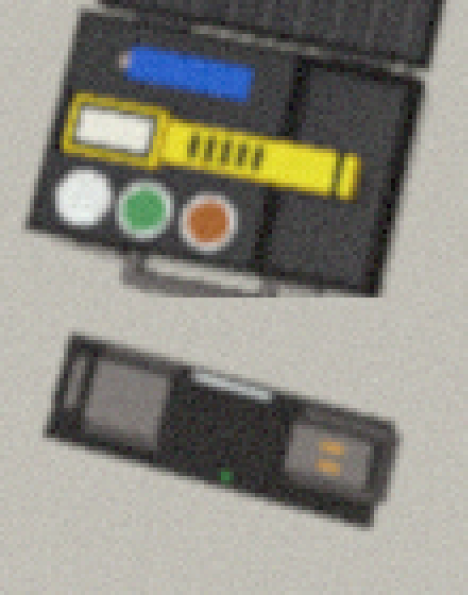

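The crop confirms the choice: a yellow lamp with its window up, head at left and tail in the bay at right. In the cradle, the brass contacts are in the right-hand pocket. Next is a wrist view from above the tail.

```bash
cat >> h.py <<'E'
def tool(yaw,tilt=0,flip=0):
    """tool down, y along lamp y for lamp yaw; tilt>0 raises the tail side about lamp y"""
    y=np.array([-np.sin(yaw),np.cos(yaw),0])*(-1 if flip else 1);z=np.array([0,0,-1.]);
    M=R.from_matrix(np.c_[np.cross(y,z),y,z])
    ly=np.array([-np.sin(yaw),np.cos(yaw),0])
    return (R.from_rotvec(ly*tilt)*M).as_rotvec()
def ax(yaw): return np.array([np.cos(yaw),np.sin(yaw),0]),np.array([-np.sin(yaw),np.cos(yaw),0])
def st(*a):
    s=manip.state();print(*a,"t%.2f"%s["clock"],s["tool_pos"].round(4),"F",s["contact_force"].round(1),"M",s["moment"].round(2),"w%.4f g%.1f"%(s["gripper_width"],s["grasp_force"]));return s
E
python3 - <<'E'
from h import *
yaw=1.40;x,y=ax(yaw);p=np.array([.493,.278,0])-.064*x
for f in(0,1):
    q=inverse_kinematics(p+[0,0,.2],tool(yaw,0,f));print(f,q)
    q2=inverse_kinematics(np.array([.52,-.28,.1]),tool(1.317,0,f));print(q2)
s=manip.state()["joint_pos"]
f=min((0,1),key=lambda f:np.abs(np.array(inverse_kinematics(p+[0,0,.2],tool(yaw,0,f)))-s).max())
print("flip",f)
manip.move_pose(p+[0,0,.2],tool(yaw,0,f));manip.set_gripper(.060,20)
c=cap("wrist");st();np.savez("pics/w1",**c)
cv2.imwrite("pics/w1.png",np.clip(c["image"]*1.5,0,255).astype(np.uint8))
print(c["T_tool_cam"])
k=yellow(c["image"]);print("lamp",rect(plane(c,k,.04)),k.min(0),k.max(0))
E
```

```text
0 None
None
1 [ 3.72168739e-01  1.37514231e-02  1.96030931e+00 -4.44089210e-16
  1.16753192e+00  5.42965066e-01]
[-5.36114889e-01  2.29258420e-01  1.91872225e+00 -4.44089210e-16
  9.93611985e-01 -2.82318563e-01]Traceback (most recent call last):
  File "<stdin>", line 7, in <module>
  File "<stdin>", line 7, in <lambda>
TypeError: unsupported operand type(s) for -: 'NoneType' and 'float'
```

```bash
sed -i 's/flip=0):/flip=1):/' h.py
python3 - <<'E'
from h import *
yaw=1.40;x,y=ax(yaw);p=np.array([.493,.278,0])-.064*x
manip.move_pose(p+[0,0,.2],tool(yaw));manip.set_gripper(.060,20)
c=cap("wrist");st();np.savez("pics/w1",**c)
cv2.imwrite("pics/w1.png",np.clip(c["image"]*1.5,0,255).astype(np.uint8))
print(c["T_tool_cam"])
k=yellow(c["image"]);print("lamp",rect(plane(c,k,.04)),k.min(0),k.max(0))
E
```

```text
t2.61 [0.4821 0.215  0.2   ] F [ 0.4 -0.5  0.3] M [-0.07  0.09 -0.03] w0.0600 g0.0
[[-8.06711836e-04 -9.58812116e-01 -2.84039918e-01  7.34626653e-02]
 [ 9.99999522e-01 -9.30386569e-04  3.00501652e-04 -1.48969940e-04]
 [-5.52391550e-04 -2.84039540e-01  9.58812408e-01 -1.43686900e-01]
 [ 0.00000000e+00  0.00000000e+00  0.00000000e+00  1.00000000e+00]]
lamp (array([0.4946222 , 0.27645117], dtype=float32), np.float32(0.0359465), np.float32(0.17446016), np.float32(1.401912)) [235   0] [278 200]
```

View pics/w1.png

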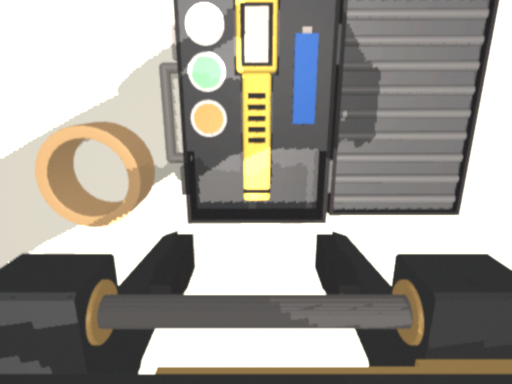

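The wrist view shows the yellow lamp with its head cut off at the top edge (257,35) and its tail end at (257,200), free in the bay. The fingertips are at (180,235) and (330,235). I'll refine the axis from the handle edges and go down to grip.

```bash
cat > axis.py <<'E'
from h import *
def handle(c,z,lo,hi):
    """centre line of the handle (image-vertical lamp) between rows; returns point on line, yaw, tail end point"""
    k=yellow(c["image"]);L=[];W=[]
    for r in range(lo,hi):
        u=k[k[:,1]==r][:,0]
        if len(u)>1: L.append(((u.min()+u.max())/2,r));W.append(u.max()-u.min()+1)
    P=plane(c,L,z);vx,vy,x0,y0=cv2.fitLine((P[:,:2]*1000).astype(np.float32),cv2.DIST_HUBER,0,.01,.01).ravel()
    yaw=np.arctan2(vy,vx); yaw=yaw if abs(np.angle(np.exp(1j*(yaw-1.35))))<1.5 else yaw+np.pi
    x,y=ax(yaw);o=np.array([x0,y0,0])/1000
    e=plane(c,k,z);s=(e-o)@x
    tail=o+x*s.min();head=o+x*s.max()
    return tail,head,np.angle(np.exp(1j*yaw)),np.median(W)
E
python3 - <<'E'
from axis import *
c=dict(np.load("pics/w1.npz"))
t,h,yaw,w=handle(c,.04,85,185);x,y=ax(yaw);print(t,yaw,w,"mid",t+.09*x)
g=t+.026*x;g[2]=0;print("grip",g)
np.savez("lamp",g=g,yaw=yaw)
manip.move_linear(g+[0,0,.075],.2,tool(yaw));manip.move_linear(g+[0,0,.0178],.08);st()
manip.set_gripper(0.0,50);st("grip")
E
```

```text
[0.4798923  0.19048168 0.        ] 1.401153 28.0 mid [0.49508708 0.27918973 0.        ]
grip [0.4842819  0.21610845 0.        ]
t4.25 [0.4845 0.2162 0.0179] F [0.9 1.  0.1] M [-0.04  0.04  0.06] w0.0602 g0.0
grip t4.86 [0.4844 0.2162 0.0181] F [-1.  -0.   2.3] M [-0.12  0.23 -0.02] w0.0258 g50.0
```

```bash
python3 - <<'E'
from h import *
d=np.load("lamp.npz");g,yaw=d["g"],float(d["yaw"]);x,y=ax(yaw)
piv=g+.154*x+[0,0,.018]
p0=g+[0,0,.018]-piv
for i,a in enumerate(np.radians([2,4,6,8,10,12,14,16,18])):
    sgn=1 if i%2 else -1
    p=piv+R.from_rotvec(y*a).apply(p0)-x*.024*np.sin(a)*.6+y*.0015*sgn
    manip.move_linear(p,.05,tool(yaw,a))
    s=st(round(np.degrees(a)))
    if np.linalg.norm(s["contact_force"])>45: break
cv2.imwrite("pics/l1.png",np.clip(cap("side")["image"][190:384,40:330]*1.5,0,255).astype(np.uint8))
E
```

```text
2 t5.12 [0.4848 0.2157 0.0231] F [-3.7  2.1  2. ] M [0.21 0.58 0.09] w0.0255 g50.0
4 t5.40 [0.4838 0.216  0.029 ] F [ 2.6 -0.1 -1.1] M [-0.1  -0.29 -0.16] w0.0257 g50.0
6 t5.67 [0.4848 0.2156 0.0337] F [-2.2  4.   1. ] M [0.64 0.56 0.1 ] w0.0257 g50.0
8 t5.95 [0.4838 0.2162 0.0397] F [ 3.7  1.6 -1.1] M [ 0.21 -0.42 -0.09] w0.0256 g50.0
10 t6.22 [0.4848 0.2161 0.0443] F [-2.6  5.  -0.8] M [0.82 0.45 0.08] w0.0258 g50.0
12 t6.50 [0.4838 0.2169 0.0501] F [ 3.5  2.3 -3.3] M [ 0.39 -0.51 -0.1 ] w0.0256 g50.0
14 t6.78 [0.485  0.2171 0.0548] F [-1.7  5.8 -2.1] M [0.89 0.42 0.04] w0.0259 g50.0
16 t7.05 [0.4838 0.2182 0.0604] F [ 3.2  2.4 -4.4] M [ 0.42 -0.52 -0.09] w0.0258 g50.0
18 t7.33 [0.4853 0.2186 0.0652] F [-2.   2.1 -2.5] M [0.6  0.38 0.05] w0.0255 g50.0
```

View pics/l1.png

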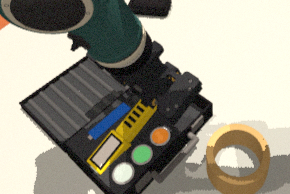

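The picture shows the lamp tilted, tail up, in the gripper, with the head still in the foam at (105,150). Forces are low. Next I'll lift it clear, level it and carry it over the bare desk.

```bash
python3 - <<'E'
from h import *
d=np.load("lamp.npz");g,yaw=d["g"],float(d["yaw"]);x,y=ax(yaw)
a=np.radians(18);p=manip.state()["tool_pos"];o=tool(yaw,a)
for i in range(4):
    p=p+[0,0,.009]+y*(.0015 if i%2 else -.0015);manip.move_linear(p,.05,o);st(i)
manip.move_linear(p+[0,0,.07],.15);st("up")
ym=1.35;X,Y=ax(ym);m=np.array([.47,0,0]);G=m-.064*X
manip.move_linear(G+[0,0,.15],.25,tool(ym));s=st("over")
c=cap("side");np.savez("pics/s2",**c);cv2.imwrite("pics/l2.png",np.clip(c["image"]*1.5,0,255).astype(np.uint8))
w=cap("wrist");np.savez("pics/w2",**w)
E
```

```text
0 t7.70 [0.4861 0.2195 0.0735] F [-2.5  8.7 -7.5] M [ 1.14  0.33 -0.03] w0.0255 g50.0
1 t8.03 [0.4852 0.2196 0.0827] F [ 0.5  6.8 -6.5] M [1.09 0.07 0.05] w0.0257 g50.0
2 t8.37 [0.4859 0.2184 0.0915] F [-1.   5.6 -5.6] M [0.78 0.41 0.03] w0.0255 g50.0
3 t8.70 [0.485  0.2182 0.101 ] F [-0.7  2.9 -6.2] M [0.43 0.19 0.05] w0.0258 g50.0
up t9.32 [0.4853 0.2182 0.1713] F [ 0.1  0.2 -1.3] M [0.09 0.09 0.01] w0.0258 g50.0
over t10.60 [ 0.4556 -0.062   0.1496] F [-0.3  0.8 -1.8] M [-0.23  0.1  -0.01] w0.0257 g50.0
```

View pics/l2.png

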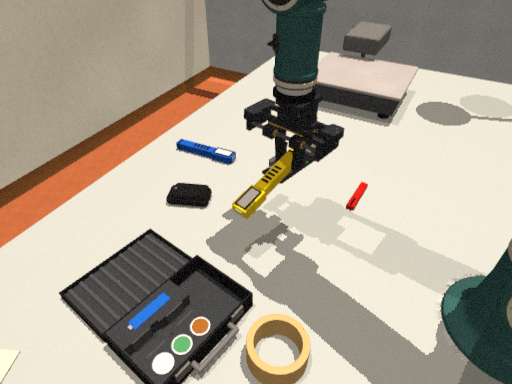

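The lamp is free and held by the tail, its head at (245,203) towards the case. I'll measure the pitch from side-camera depth.

```bash
python3 - <<'E'
from h import *
for n in("s2","w2"):
    c=dict(np.load(f"pics/{n}.npz"));k=yellow(c["image"]);m=np.zeros((384,512),np.uint8);cv2.drawContours(m,[k],-1,255,-1)
    m=cv2.erode(m,np.ones((3,3)))
    P=cloud(c)[(m>0)&(c["z_map"]>0)];x,y=ax(1.35);G=np.array([.47,0,0])
    s=(P-G)@x;t=(P-G)@y;print(n,len(P))
    for lo in np.arange(-.06,.1,.02):
        q=(s>lo)&(s<lo+.02)
        if q.sum()>4: print("x%.2f"%(lo+.01),q.sum(),"y %.4f"%np.median(t[q]),"ztop %.4f"%np.percentile(P[q,2],70),"zrange",np.percentile(P[q,2],[10,90]).round(4))
    print("s range",np.percentile(s,[1,99]))
E
```

```text
s2 1099
x-0.05 98 y 0.0057 ztop 0.1660 zrange [0.1556 0.1673]
x-0.03 126 y 0.0091 ztop 0.1610 zrange [0.1503 0.1625]
x-0.01 130 y 0.0089 ztop 0.1559 zrange [0.1462 0.1573]
x0.01 124 y 0.0088 ztop 0.1510 zrange [0.1413 0.1524]
x0.03 137 y 0.0083 ztop 0.1448 zrange [0.1369 0.1467]
x0.05 179 y 0.0089 ztop 0.1405 zrange [0.132 0.142]
x0.07 190 y 0.0101 ztop 0.1354 zrange [0.1252 0.1371]
x0.09 85 y 0.0095 ztop 0.1306 zrange [0.1222 0.1317]
s range [-0.06737634  0.08667012]
w2 15715
x-0.05 2742 y 0.0006 ztop 0.1669 zrange [0.1637 0.1681]
x-0.03 2690 y 0.0006 ztop 0.1618 zrange [0.1585 0.1629]
x-0.01 2744 y 0.0002 ztop 0.1566 zrange [0.1533 0.158 ]
x0.01 2818 y 0.0002 ztop 0.1514 zrange [0.148  0.1527]
x0.03 2829 y 0.0002 ztop 0.1459 zrange [0.1423 0.1472]
x0.05 314 y -0.0139 ztop 0.1416 zrange [0.1396 0.1423]
s range [-0.07034013  0.04446964]
```

The lamp hangs 14.5° head-down because it pivoted in the pads. I'll set its head on the desk and let the lamp level itself as the tail goes down under a lighter grip.

```bash
python3 - <<'E'
from h import *
ym=1.35;X,Y=ax(ym);G=np.array([.47,0,0])-.064*X;f0=manip.state()["contact_force"]
manip.move_linear(G+[0,0,.055],.15)
z=.055
while z>.03:
    z-=.003;manip.move_linear(G+[0,0,z],.05)
    if (manip.state()["contact_force"]-f0)[2]>1.0: break
st("touch",z);manip.set_gripper(0,20);st()
n=0
while z>.0035:
    z=max(z-.003,.0035);manip.move_linear(G+[0,0,z],.04)
    F=(manip.state()["contact_force"]-f0)[2]
    if F>12: break
st("low",z)
w=cap("wrist");np.savez("pics/w3",**w);c=w
k=yellow(c["image"]);m=np.zeros((384,512),np.uint8);cv2.drawContours(m,[k],-1,255,-1);m=cv2.erode(m,np.ones((3,3)))
P=cloud(c)[(m>0)&(c["z_map"]>0)];s=(P-G)@X
for lo in np.arange(0,.16,.02):
    q=(s>lo)&(s<lo+.02)
    if q.sum()>4: print("%.2f ztop %.4f"%(lo+.01,np.percentile(P[q,2],70)))
E
```

```text
touch 0.03999999999999999 t12.73 [ 0.4564 -0.0625  0.0401] F [ 0.4  0.4 -0.3] M [-0.12  0.03 -0.07] w0.0255 g50.0
t12.95 [ 0.4563 -0.0625  0.0402] F [ 0.6  0.6 -0.6] M [-0.1  -0.05 -0.05] w0.0260 g20.0
low 0.0035 t16.20 [ 0.456  -0.0624  0.0035] F [ 0.2 -1.5 -0.2] M [-0.06  0.02 -0.06] w0.0257 g20.0
0.01 ztop 0.0229
0.03 ztop 0.0230
0.05 ztop 0.0229
0.07 ztop 0.0228
0.09 ztop 0.0223
0.11 ztop 0.0221
```

```bash
python3 - <<'E'
from axis import *
ym=1.35;X,Y=ax(ym);G=np.array([.47,0,0])-.064*X
manip.move_linear(G+[0,0,.0022],.03);st("low")
manip.set_gripper(.045);st("open");manip.dwell(.2)
manip.move_linear(G+[0,0,.06],.15)
manip.move_linear(G+.02*X+[0,0,.21],.3);manip.dwell(.15)
c=cap("wrist");np.savez("pics/w4",**c);cv2.imwrite("pics/w4.png",np.clip(c["image"]*1.5,0,255).astype(np.uint8))
k=yellow(c["image"]);print(k.min(0),k.max(0))
st()
E
```

```text
low t16.50 [ 0.4561 -0.0625  0.0024] F [-0.4 -0.7  2.8] M [-0.08  0.14 -0.02] w0.0258 g20.0
open t16.98 [ 0.4558 -0.0624  0.0021] F [-0.1 -0.5 -0.2] M [-0.06  0.09 -0.03] w0.0447 g0.0
[239  29] [276 210]
t18.57 [ 0.4585 -0.0429  0.207 ] F [-0.1 -0.5 -1.1] M [-0.04  0.08 -0.  ] w0.0449 g0.0
```

View pics/w4.png

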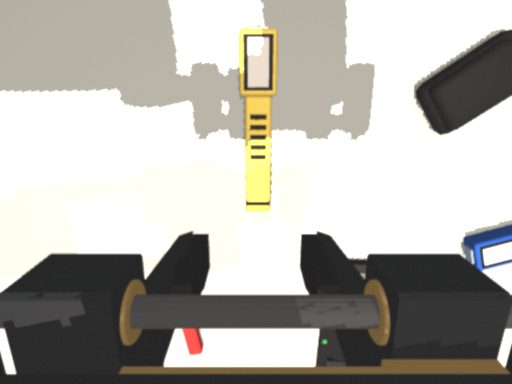

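The lamp lies flat on bare desk with its window up: head at (258,60), tail at (258,210), fingers clear. I'll take a close look at the cradle with the empty hand before regrasping.

```bash
python3 - <<'E'
from axis import *
c=dict(np.load("pics/w4.npz"));t,h,yaw,w=handle(c,.024,105,195);print("lamp",t,h,yaw,w,np.linalg.norm(h-t))
np.savez("lamp2",t=t,h=h,yaw=yaw)
yc=1.3185;X,Y=ax(yc);C=np.array([.5216,-.2825,0])
manip.move_pose(C-.05*X+[0,0,.22],tool(yc));manip.dwell(.15);st()
c=cap("wrist");np.savez("pics/w5",**c);cv2.imwrite("pics/w5.png",np.clip(c["image"]*1.6,0,255).astype(np.uint8))
P=cloud(c);q=P[(P[...,2]>.003)&(c["z_map"]>0)&(P[...,2]<.06)]
s=(q-C)@X;tt=(q-C)@Y;ok=(abs(s)<.13)&(abs(tt)<.06);q,s,tt=q[ok],s[ok],tt[ok]
import collections
for name,a,b in(("pocket",-.090,-.046),("rest",.044,.082)):
    for lab,z0,z1 in (("floor",.012,.020),("cheek",.033,.042)):
        m=(s>a)&(s<b)&(q[:,2]>z0)&(q[:,2]<z1);L=tt[m&(tt<0)];U=tt[m&(tt>0)]
        print(name,lab,m.sum(),"neg",np.percentile(L,[3,50,97]).round(4) if len(L) else 0,"pos",np.percentile(U,[3,50,97]).round(4) if len(U) else 0,"z",np.median(q[m,2]) if m.any() else 0)
for lab,a,b in(("endwall",-.115,-.085),("stop",.085,.11)):
    m=(s>a)&(s<b)&(abs(tt)<.012)
    for e in np.arange(a,b,.002):
        n=m&(s>=e)&(s<e+.002)
        if n.sum()>3: print(lab,"%.3f"%(e+.001),n.sum(),"z %.3f"%np.median(q[n,2]))
E
```

```text
lamp [ 0.45136982 -0.08546752  0.        ] [0.4891898  0.08561915 0.        ] 1.3532376 25.0 0.17521701150514932
t19.84 [ 0.5094 -0.3293  0.2201] F [-0.7 -0.5  0.6] M [-0.11  0.1   0.06] w0.0451 g0.0
pocket floor 1123 neg [-0.0181 -0.0094 -0.0005] pos [0.0006 0.0073 0.0138] z 0.013872017156592753
pocket cheek 306 neg [-0.0256 -0.0234 -0.0213] pos [0.0169 0.0192 0.0209] z 0.0344368447702727
rest floor 1762 neg [-0.0235 -0.0122 -0.0003] pos [0.0007 0.0097 0.0187] z 0.01375684316800066
rest cheek 371 neg [-0.0312 -0.0291 -0.027 ] pos [0.0222 0.0243 0.0263] z 0.03438247345806389
endwall -0.102 21 z 0.034
endwall -0.100 41 z 0.035
endwall -0.098 54 z 0.033
endwall -0.096 74 z 0.030
endwall -0.094 115 z 0.021
endwall -0.092 42 z 0.014
endwall -0.090 34 z 0.014
endwall -0.088 34 z 0.014
endwall -0.086 42 z 0.014
stop 0.086 41 z 0.014
stop 0.088 24 z 0.004
stop 0.090 42 z 0.004
stop 0.092 43 z 0.004
stop 0.094 42 z 0.004
stop 0.096 172 z 0.017
stop 0.098 59 z 0.024
stop 0.100 63 z 0.024
```

View pics/w5.png

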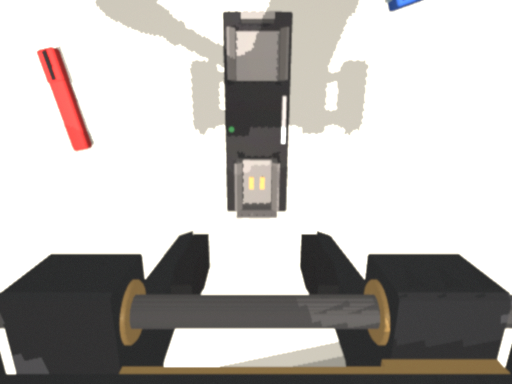

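The cradle is clear, with contacts at (257,184) and the head rest at (257,50). Its centreline is 2.3 mm off my first estimate. Now I'll regrasp round the middle and go in.

```bash
python3 - <<'E'
from h import *
d=np.load("lamp2.npz");yaw=float(d["yaw"]);x,y=ax(yaw);g=(d["t"]+d["h"])/2+.006*x
manip.move_pose(g+[0,0,.12],tool(yaw));manip.move_linear(g+[0,0,.05],.2);manip.move_linear(g+[0,0,.0025],.08);st()
manip.set_gripper(0,40);st("grip")
manip.move_linear(g+[0,0,.12],.15);s=st("up");f0=s["contact_force"]
yc=1.3165;X,Y=ax(yc);C=np.array([.5216,-.2825,0])+.0005*X-.0023*Y;G=C+.006*X
manip.move_pose(G+[0,0,.12],tool(yc));manip.move_linear(G+[0,0,.06],.15);manip.dwell(.15);st("over")
np.savez("cr",G=G,yc=yc)
w=cap("wrist");np.savez("pics/w6",**w);c=w
k=yellow(c["image"]);m=np.zeros((384,512),np.uint8);cv2.drawContours(m,[k],-1,255,-1);m=cv2.erode(m,np.ones((3,3)))
P=cloud(c)[(m>0)&(c["z_map"]>0)];sx=(P-C)@X;sy=(P-C)@Y
for lo in np.arange(-.1,.1,.02):
    q=(sx>lo)&(sx<lo+.02)
    if q.sum()>4: print("%.2f ztop %.4f y %.4f..%.4f"%(lo+.01,np.percentile(P[q,2],70),*np.percentile(sy[q],[3,97])))
c=cap("side");im=c["image"][100:250,200:400];cv2.imwrite("pics/l6.png",np.clip(cv2.resize(im,None,fx=3,fy=3)*1.5,0,255).astype(np.uint8))
E
```

```text
t22.46 [0.4719 0.006  0.0027] F [ 0.2 -0.6 -0. ] M [-0.07  0.08  0.01] w0.0450 g0.0
grip t22.88 [0.472  0.0059 0.003 ] F [-0.1  0.6  2.9] M [-0.02  0.23 -0.03] w0.0258 g40.0
up t23.82 [0.4705 0.006  0.1189] F [ 0.2 -0.3 -2.6] M [-0.09  0.06  0.04] w0.0258 g40.0
over t25.62 [ 0.5268 -0.2772  0.0617] F [-0.1  0.2 -2.3] M [-0.12  0.09 -0.  ] w0.0257 g40.0
-0.01 ztop 0.0809 y -0.0129..0.0106
0.01 ztop 0.0807 y -0.0129..0.0106
0.03 ztop 0.0807 y -0.0158..0.0142
0.05 ztop 0.0812 y -0.0174..0.0152
0.07 ztop 0.0811 y -0.0174..0.0151
0.09 ztop 0.0807 y -0.0173..0.0150
```

View pics/l6.png

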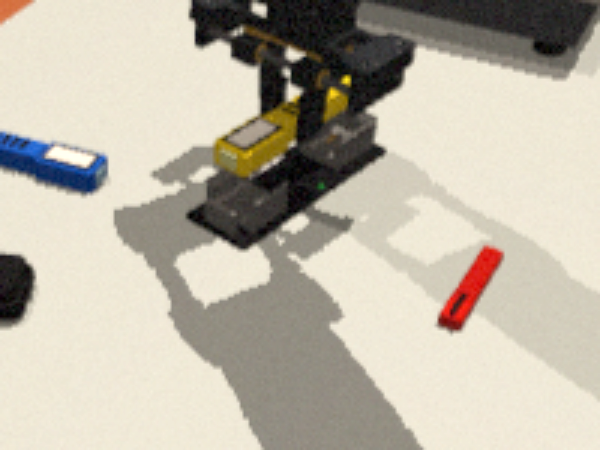

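The lamp is held level and window up above the cradle, with its head over the head rest at (245,150). It sits 1.1 mm to one side, so I'll correct that and lower it with a force watch.

```bash
python3 - <<'E'
from h import *
d=np.load("cr.npz");yc=float(d["yc"]);X,Y=ax(yc);G=d["G"]+.0012*Y
f0=manip.state()["contact_force"];z=.040
manip.move_linear(G+[0,0,z],.06,tool(yc));st()
while z>.0165:
    z=z-.002;manip.move_linear(G+[0,0,z],.04)
    s=manip.state();F=s["contact_force"]-f0
    if z<.03: print("%.4f"%z,s["tool_pos"].round(4),F.round(1))
    if F[2]>9 or np.hypot(F[0],F[1])>12: break
st("down",((manip.state()["tool_pos"]-d["G"])@Y).round(4))
E
```

```text
t26.21 [ 0.5236 -0.2762  0.039 ] F [-0.2 -0.3 -3. ] M [-0.05  0.13 -0.02] w0.0255 g40.0
0.0300 [ 0.5241 -0.2764  0.0298] [-0.   0.7 -1.2]
0.0280 [ 0.5241 -0.2764  0.0278] [ 0.6 -0.  -0. ]
0.0260 [ 0.5242 -0.2764  0.0258] [-0.4  0.4 -0.1]
0.0240 [ 0.5242 -0.2764  0.0238] [-0.1  0.5 -0. ]
0.0220 [ 0.5241 -0.2764  0.0218] [ 0.6  1.6 -0.7]
0.0200 [ 0.5241 -0.2764  0.0198] [-0.1  0.6 -1. ]
0.0180 [ 0.5246 -0.2767  0.019 ] [-3.5  1.8  6.7]
0.0160 [ 0.5246 -0.2767  0.019 ] [-6.4  4.7 20.1]
down 0.0009 t29.21 [ 0.5246 -0.2767  0.019 ] F [-6.5  4.1 18.4] M [0.56 1.21 0.03] w0.0257 g40.0
```

Contact at TCP z = 0.019, exactly the seated height (0.003 + 0.016). I'll relax, release, back off and check.

```bash
python3 - <<'E'
from h import *
d=np.load("cr.npz");yc=float(d["yc"]);X,Y=ax(yc);G=d["G"];C=G-.006*X
p=manip.state()["tool_pos"];p[2]=.0185
manip.move_linear(p,.03);st("relax");manip.set_gripper(.046);manip.dwell(.2);st("open")
manip.move_linear(p+[0,0,.08],.1);manip.move_linear(C-.05*X+[0,0,.22],.25);manip.dwell(.2);st()
c=cap("wrist");np.savez("pics/w7",**c)
a=cv2.resize(c["image"][0:230,150:370],None,fx=2,fy=2)
s=cap("side");b=cv2.resize(s["image"][110:225,240:350],None,fx=4,fy=4)
cv2.imwrite("pics/w7.png",np.clip(np.hstack([a[:460],b[:460]])[:460,:800]*1.5,0,255).astype(np.uint8)) if b.shape[0]==a.shape[0] else print(a.shape,b.shape)
k=yellow(c["image"]);m=np.zeros((384,512),np.uint8);cv2.drawContours(m,[k],-1,255,-1);m=cv2.erode(m,np.ones((3,3)))
P=cloud(c)[(m>0)&(c["z_map"]>0)];sx=(P-C)@X;sy=(P-C)@Y;print("x",np.percentile(sx,[.5,99.5]).round(4))
for lo in np.arange(-.1,.1,.02):
    q=(sx>lo)&(sx<lo+.02)
    if q.sum()>4: print("%.2f ztop %.4f y %.4f..%.4f"%(lo+.01,np.percentile(P[q,2],70),*np.percentile(sy[q],[3,97])))
E
```

```text
relax t29.46 [ 0.5252 -0.2771  0.0191] F [-1.1 -0.3  3. ] M [ 0.    0.19 -0.02] w0.0257 g40.0
open t30.14 [ 0.5246 -0.2767  0.0185] F [ 0.1 -0.1  0. ] M [-0.04  0.11  0.  ] w0.0461 g0.0
t31.98 [ 0.5104 -0.3295  0.2173] F [0.  0.1 0.8] M [-0.03  0.07  0.05] w0.0460 g0.0
x [-0.0882  0.0873]
-0.09 ztop 0.0380 y -0.0111..0.0120
-0.07 ztop 0.0380 y -0.0109..0.0119
-0.05 ztop 0.0381 y -0.0107..0.0117
-0.03 ztop 0.0383 y -0.0116..0.0122
-0.01 ztop 0.0383 y -0.0112..0.0124
0.01 ztop 0.0382 y -0.0120..0.0122
0.03 ztop 0.0381 y -0.0154..0.0158
0.05 ztop 0.0387 y -0.0155..0.0157
0.07 ztop 0.0387 y -0.0159..0.0162
0.09 ztop 0.0382 y -0.0156..0.0161
```

View pics/w7.png

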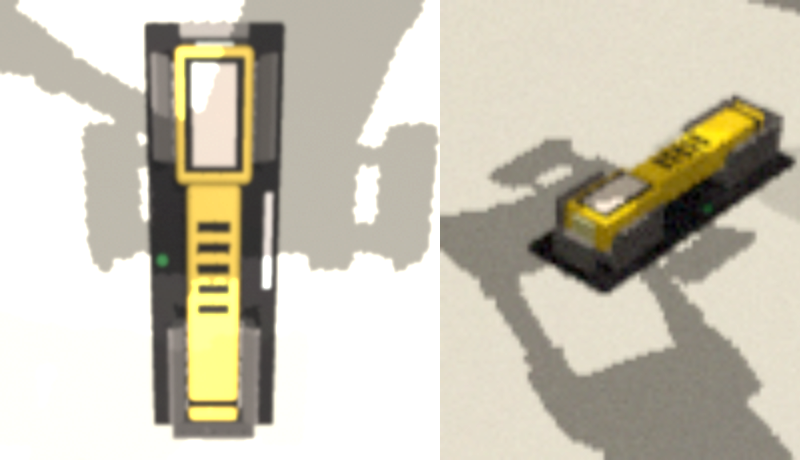

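The lamp lies level in the cradle, centred to about 0.5 mm. Its top reads 0.038 plus the 2 mm wrist-depth bias, which is the home height of 0.040. The tail is in the pocket at (213,400) and the window is up at (213,110). The gripper is clear, so I'm handing in.

```bash
python3 -c "
from h import *
print(order.close_job())"
```

```text
the job is handed in; nothing more can be done
None
```

The yellow lamp was worked out of the foam by its tail, laid flat on the bare desk with its window up and let go, then taken round the middle and laid fully down in the charging cradle, window up and tail in the contact pocket; the job was handed in at about 32 s on the robot clock, and I did not re-measure the tape roll, mouse or marker, which the robot never went to touch.

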